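# Reset the length stop of a busbar fixture to the green clip

### The job

Reset the busbar length stop to the notch marked by the green clip: pull its red tee handle up and twist it counter-clockwise (seen from above) until its cross pin can rest on the collar and hold the plunger out, slide the stop along to the green clip with the handle still twisted, then twist the handle back and let the plunger drop fully home so that the stop is locked there. Let go at the end.

Things in the scene. Friction and masses are not known exactly. Their poses are not given: they have to be found in the camera images.
- tee (a point): Centre of the red tee handle's bar (60 long, 14 wide, 18 high, mm), on the plunger's vertical axis, 128 mm above the bench when locked. y runs along the bar (locked: parallel to the rail), x across it, z up. All but its 13 mm stem is below 92 mm. It rides on the blue stop, which starts in the middle notch; with the plunger out, push it along the rail by the tee (1-3 N, 115 mm either way).
- lift (a joint): Lift of the plunger, m: 0 locked, fully home in a notch; 0.024 upper stop. Spring and weight pull it down with 8 to 10 N. The handle can twist above 0.016 (lift about 0.020); twisted, it rests on the collar at 0.0155 with the pin clear of the rack.
- twist (a joint): Twist of the tee about the vertical, rad, growing counter-clockwise seen from above: 0 locked (bar parallel to the rail, a stop), 1.5 the other stop. From 0.8 to 1.5 the cross pin rests safely on the collar (1.15 is good); below 0.2 it can drop into the collar's slot. Turns easily when lifted, not at all when home.
- clip_green: Green clip, 36 mm across the rail, 24 along it, 12 high, fixed beside the target notch (blue, yellow, white clips: other notches). Origin: centre of its underside, 20 mm above the bench. y along the rail, x across it, away from the robot. The notch is 85 mm from the origin along -x. Notches are 50 mm apart, two each side of the middle one; sloping lead-ins draw the pin in from 8 mm off.

How it is judged:
On the way, in this order (a step that is already met when the one before it is completed fails the run):
1. the plunger is lifted and twisted so that it is held out (value of joint lift above 0.013 m and value of joint twist above 0.7 rad), for 0.2 s.
2. the stop is at the green clip, its plunger still twisted and out (value of joint lift above 0.013 m and value of joint twist above 0.6 rad and y of tee in the frame of clip_green between -0.012 and 0.012 m), for 0.2 s.
At the end, for the whole second after the job is handed in: the plunger is home (lift under 4 mm, twist under 0.25 rad) in the notch beside the green clip (plunger axis within 10 mm of the clip's centre line along the rail) (value of joint lift below 0.004 m and value of joint twist below 0.25 rad and y of tee in the frame of clip_green between -0.01 and 0.01 m); the robot touches nothing.
It also fails if it takes over 40 s, if anything falls off the work surface, if the arm or the gripper's body presses on something with over 40 N, if the wrist force passes 120 N, or if a joint passes its speed limit or range.

### The arm

A 6-joint arm with a two-finger parallel gripper is mounted at the origin on the work surface. World frame = base frame: x ahead of the robot, y to its left, z up, the work surface at z = 0. Lengths are in m, angles in rad, forces in N, time in s.
With the tool pointing down it reaches from about 0.4 to 0.825 m from the base axis. Payload 7 kg.
Tool frame: the origin (TCP) lies midway between the tips of the shut fingers; the grasp point (between the pads) lies 19 mm behind it; z points along the fingers, x is the direction in which the jaws open and shut, and the axes are right-handed (so a half turn about z gives the same grasp; the last joint's range is limited). The gripper opens to 88 mm and grips with 3 to 60 N. Pads are 19 mm wide; open, the fingers measure 130 mm over their backs; the gripper's body (78 mm by 193 mm) begins 47 mm behind the grasp point.
Start: joints at [-0.891, 0.359, 0.012, 0, -1.224, -0.288], TCP at [0.258, -0.624, 0.227] pointing down, gripper open.
Joint ranges: [-3.07, 3.07], [-1.43, 2.12], [-1.02, 1.25], [-3.03, 1.67], [-3.05, -0], [-3.03, 3.03]. Speed limits (rad/s): [2.39, 2.39, 3.01, 3.14, 3.14, 3.14].

### API

Orientations are given as [roll, pitch, yaw] about the fixed x, y, z axes, in that order (R = Rz(yaw) Ry(pitch) Rx(roll)).
In Python, from station import arm, grab_frame, camera_params gives the robot as it stands.
- The arm moves only by the shell command python3 -m handwheel 'ROWS' [FORCE]. ROWS is JSON, a list that holds one entry, the list of rows, each a list of 5 numbers: the finger opening in m, from 0 to 0.0876, then the shift along the tool's x, y, z in m, then the turn about the tool's z in degrees. A call has 1 to 20 rows; each row is the pose to reach, as a shift and turn from the pose measured when the call began, along the tool's axes at that moment; what a row does not reach only later rows make up. A row lasts 1/12 s, in which the tool goes at most 41.7 mm and 7.16 degrees, less where a joint would pass 70% of its speed; a pose out of reach is approached as far as the arm can. A call with a gripper value outside its range is refused whole. The fingers move at their own pace and stop on an object; FORCE is the grip in N (left out, the last holds). Time passes only in rows, so rows that repeat a pose let the fingers close. It gives the time, the measured TCP pose, the force and the opening at its end, in the units of the state.
- arm.get_state(): the state, without advancing time (a new reading comes with each control period).
- grab_frame(name): name is "scene" or "side" or "wrist"; returns the picture (420x560x3 uint8, blue, green, red); there is no depth.
- camera_params(name): a dict with "intrinsics" (3x3 intrinsics, pixels), "R" (3x3) and "t" (3): a world point X has camera coordinates R X + t; the wrist camera has in their place "tool_from_camera" (4x4, takes a point from camera to tool coordinates, whose origin is the TCP and whose axes are the tool frame's). Camera axes: x right, y down, z forward; pixel columns grow to the right and rows downward; lengths in m; the calibration is good to about 2 mm. A picture is of the moment at which its call begins: read the wrist's pose just before it. camera_params takes no time and is no camera call.
- arm.job_done(): hands the job in, once; it reports no verdict.
The state is a dict: "t": time; "q": joint angles; "qd": joint speeds; "joint_efforts": joint torques, N m; "eef_pos": TCP position; "ee_rot": TCP orientation; "force": force on the tool from outside, world axes, zero at the start; "moment": the same for the moment, N m; "width": finger opening in m.
Only numpy, scipy, OpenCV 4.12 (cv2) and the standard library are available. Lean on these libraries where they do the work, as an engineer would, in place of code of your own. Each camera call takes 0.05 s, during which the arm holds its last target.

## Working session

There is one attempt and no reset: what is moved stays moved. The work goes in short steps, Python scripts to look and compute and a shell command to move; the robot and the scene stay as the last step left them, time stands still between calls to the robot, and variables do not carry over. Pictures are saved under pics/ and viewed, and the job is handed in when it is done.

```bash
mkdir -p pics; ls
python3 - <<'E'
from station import arm, grab_frame, camera_params
import cv2,numpy as np
s=arm.get_state()
print({k:np.round(s[k],3).tolist() for k in s})
for n in ["scene","side"]:
    cv2.imwrite(f"pics/{n}0.png",grab_frame(n)); print(n,camera_params(n))
cv2.imwrite("pics/wrist0.png",grab_frame("wrist")); print(camera_params("wrist"))
E
```

```text
pics
{'t': 0.0, 'q': [-0.891, 0.359, 0.011, -0.0, -1.224, -0.288], 'qd': [-0.001, 0.001, -0.002, -0.001, -0.002, -0.002], 'joint_efforts': [-0.001, -58.272, 29.306, 6.997, 0.007, -0.0], 'eef_pos': [0.258, -0.623, 0.226], 'ee_rot': [-3.141, -0.002, 1.962], 'force': [-0.072, 0.047, -0.559], 'moment': [0.003, 0.018, 0.038], 'width': 0.088}
scene {'intrinsics': array([[432.18488963,   0.        , 278.30214365],
       [  0.        , 432.18488963, 214.75597898],
       [  0.        ,   0.        ,   1.        ]]), 'R': array([[ 0.25264465,  0.96754573,  0.00509243],
       [ 0.81618566, -0.21028916, -0.53816303],
       [-0.51962646,  0.14012038, -0.84282538]]), 't': array([-0.20321861, -0.43620502,  1.03396477])}
side {'intrinsics': array([[427.41194232,   0.        , 287.85248954],
       [  0.        , 427.41194232, 214.43514941],
       [  0.        ,   0.        ,   1.        ]]), 'R': array([[-0.98447006, -0.17537421, -0.00791109],
       [-0.08006776,  0.48865466, -0.86879559],
       [ 0.15623013, -0.85466982, -0.4951077 ]]), 't': array([0.62692255, 0.11354696, 0.66113431])}
{'intrinsics': array([[313.70553718,   0.        , 275.08381704],
       [  0.        , 313.70553718, 209.01258256],
       [  0.        ,   0.        ,   1.        ]]), 'tool_from_camera': array([[ 9.99999766e-01, -3.41655116e-04,  5.92216735e-04,
         4.04250601e-04],
       [ 1.56229903e-04,  9.57461023e-01,  2.88562583e-01,
        -7.85472348e-02],
       [-6.65613324e-04, -2.88562423e-01,  9.57460853e-01,
        -1.59036311e-01],
       [ 0.00000000e+00,  0.00000000e+00,  0.00000000e+00,
         1.00000000e+00]])}
```

View pics/scene0.png

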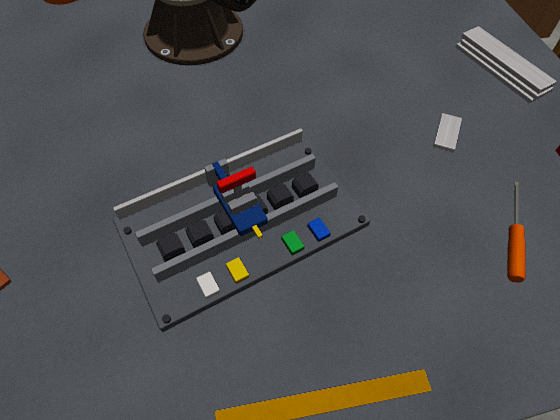

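View pics/side0.png

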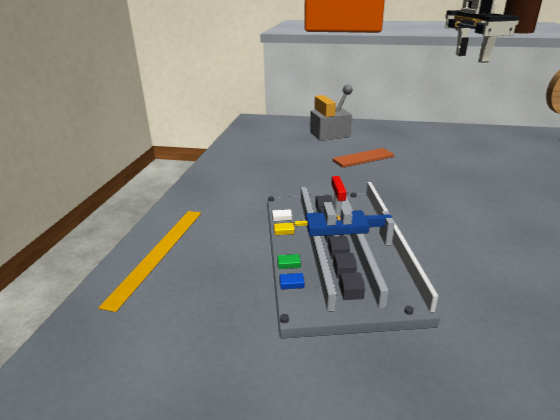

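View pics/wrist0.png

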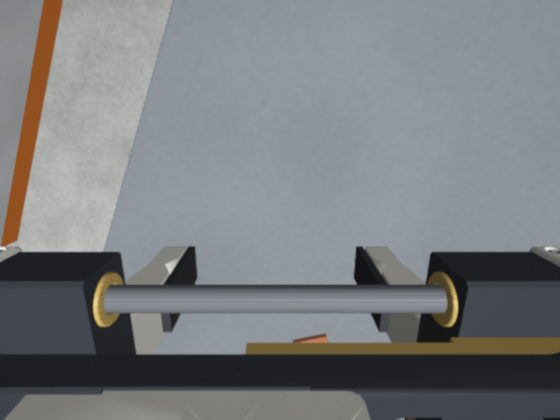

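Scene: red tee at about (237,180), green clip at (292,242). Side: tee at (340,188), green clip at (289,261). The wrist camera doesn't see the fixture yet.

```bash
cat > h.py <<'E'
import cv2,numpy as np
from station import camera_params
from scipy.spatial.transform import Rotation as Ro
H={'red':[((0,170,90),(4,255,255)),((176,170,90),(180,255,255))],'green':[((50,120,50),(75,255,255))],
'blue':[((105,150,100),(125,255,255))],'yellow':[((22,150,100),(30,255,255))]}
def blobs(im,c,amin=40):
    h=cv2.cvtColor(im,cv2.COLOR_BGR2HSV); m=sum(cv2.inRange(h,*r) for r in H[c])
    cs,_=cv2.findContours(m,cv2.RETR_EXTERNAL,cv2.CHAIN_APPROX_NONE)
    out=[]
    for k in cs:
        a=cv2.contourArea(k)
        if a>amin:
            M=cv2.moments(k); out.append((a,np.array([M['m10']/a,M['m01']/a]),cv2.minAreaRect(k)))
    return sorted(out,key=lambda o:-o[0])
def ray(n,uv,s=None):
    p=camera_params(n); d=np.linalg.inv(p['intrinsics'])@[*uv,1]
    if n=='wrist':
        T=p['tool_from_camera']; R=Ro.from_euler('xyz',s['ee_rot']).as_matrix()
        return np.array(s['eef_pos'])+R@T[:3,3], R@T[:3,:3]@d
    return -p['R'].T@p['t'], p['R'].T@d
def plane(o,d,z): return o+d*(z-o[2])/d[2]
def tri(rays):
    A=0;b=0
    for o,d in rays:
        d=d/np.linalg.norm(d); P=np.eye(3)-np.outer(d,d); A=A+P;b=b+P@o
    return np.linalg.solve(A,b)
E
python3 - <<'E'
from h import *
I={n:cv2.imread(f'pics/{n}0.png') for n in('scene','side')}
for c,z in(('red',.130),('green',.030),('blue',.030),('yellow',.03)):
    r=[]
    for n in I:
        for a,uv,mr in blobs(I[n],c)[:4]:
            o,d=ray(n,uv); print(c,n,a,uv.round(1),plane(o,d,z).round(4),mr)
    r=[ray(n,blobs(I[n],c)[0][1]) for n in I]
    print(' tri',tri(r).round(4))
E
```

```text
red scene 256.5 [235.6 176.8] [5.516e-01 2.000e-04 1.300e-01] ((235.8964385986328, 176.7530975341797), (7.853524684906006, 39.684104919433594), 67.2490234375)
red side 176.5 [339.4 187.8] [0.552  0.0024 0.13  ] ((339.46331787109375, 187.71102905273438), (26.148658752441406, 9.290915489196777), 73.3007583618164)
 tri [5.517e-01 3.000e-04 1.293e-01]
green scene 259.5 [292.6 241.2] [0.6245 0.0705 0.03  ] ((292.3960266113281, 241.07203674316406), (21.819711685180664, 14.103755950927734), 55.304840087890625)
green side 276.0 [288.7 261.1] [0.622  0.0746 0.03  ] ((288.7069091796875, 260.9827880859375), (13.702506065368652, 22.505327224731445), 85.2363510131836)
 tri [0.6228 0.0709 0.0272]
blue scene 440.5 [248.7 217.3] [0.5625 0.0122 0.03  ] ((248.7266082763672, 216.98158264160156), (16.872207641601562, 31.24285888671875), 64.79887390136719)
blue scene 226.5 [318.7 227.7] [0.6107 0.1188 0.03  ] ((318.7987060546875, 227.64096069335938), (20.480798721313477, 13.025787353515625), 55.00798034667969)
blue scene 73.5 [219.5 169.9] [ 0.4519 -0.0167  0.03  ] ((219.42648315429688, 169.5441131591797
[... 328 characters left out ...]
052 0.0535]
yellow scene 283.0 [237.  268.9] [ 0.65   -0.0258  0.03  ] ((237.20004272460938, 268.9000244140625), (20.57182502746582, 15.65247631072998), 63.43495178222656)
yellow scene 49.0 [256.8 230.5] [0.5907 0.0194 0.03  ] ((257.0384521484375, 230.80767822265625), (13.590154647827148, 4.714951515197754), 56.3099365234375)
yellow side 1572.5 [147.8 263.5] [0.8408 0.1178 0.03  ] ((151.02505493164062, 261.4141540527344), (14.918673515319824, 137.707763671875), 42.83892059326172)
yellow side 199.0 [283.5 228.4] [ 0.6483 -0.0217  0.03  ] ((283.5, 228.5), (11.0, 19.0), 90.0)
yellow side 46.0 [300.8 223. ] [ 0.6207 -0.0453  0.03  ] ((301.0, 223.0), (4.0, 12.0), 90.0)
 tri [0.7616 0.0481 0.0696]
```

```bash
python3 -m handwheel '[[[0.0876,0.013,0.014,0,-2],[0.0876,0.038,0.042,0,-6],[0.0876,0.064,0.070,0,-10.5],[0.0876,0.090,0.099,0,-15],[0.0876,0.116,0.127,0,-20],[0.0876,0.142,0.156,0,-25],[0.0876,0.168,0.184,0,-30],[0.0876,0.194,0.213,0,-35],[0.0876,0.220,0.241,0,-40],[0.0876,0.246,0.270,0,-45],[0.0876,0.272,0.298,0,-50],[0.0876,0.298,0.327,0,-55],[0.0876,0.324,0.355,0,-60],[0.0876,0.350,0.384,0,-65],[0.0876,0.376,0.412,0,-70],[0.0876,0.402,0.441,0,-74],[0.0876,0.428,0.469,0,-78],[0.0876,0.450,0.494,0,-81],[0.0876,0.465,0.510,0,-83],[0.0876,0.465,0.510,0,-83]]]' 45
python3 - <<'E'
from h import *
from station import arm,grab_frame
s=arm.get_state(); I={n:grab_frame(n) for n in('wrist','scene','side')}
for n in I: cv2.imwrite(f'pics/{n}1.png',I[n])
print(s['t'],np.round(s['eef_pos'],4),np.round(s['ee_rot'],4),np.round(s['q'],3))
for c,z in(('red',.137),('green',.032)):
    for a,uv,mr in blobs(I['wrist'],c)[:4]:
        o,d=ray('wrist',uv,s); print(c,a,uv.round(1),plane(o,d,z).round(4),mr)
        B=np.array([plane(*ray('wrist',p,s),z)[:2] for p in cv2.boxPoints(mr)]).round(4); print(B.tolist())
E
```

```text
t: 1.82
eef_pos: [0.5529, 0.0044, 0.2258]
ee_rot: [3.14, -0.0, -2.867]
force: [-0.2, -1.1, -0.1]
width: 0.0874
1.8167 [0.5529 0.0044 0.2258] [ 3.1402e+00 -4.0000e-04 -2.8667e+00] [ 0.361  0.16  -0.26  -0.002 -1.152 -0.086]
red 937.5 [275.4 205.1] [ 0.5539 -0.0018  0.137 ] ((274.9999694824219, 204.49996948242188), (68.99998474121094, 15.999998092651367), 90.0)
[[0.5682, -0.0279], [0.556, -0.0314], [0.5395, 0.0254], [0.5526, 0.0291]]
green 535.0 [203.9 220.4] [0.6221 0.0687 0.032 ] ((204.0, 220.5), (19.0, 30.0), 90.0)
[[0.6413, 0.0621], [0.6073, 0.0525], [0.6021, 0.0758], [0.6367, 0.0856]]
```

View pics/wrist1.png

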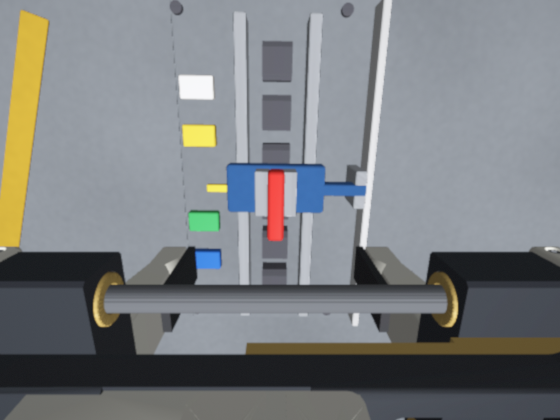

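Wrist: tee bar at (275,205), vertical in the image and centred between the jaws. The green clip is at (204,220). The three views agree within about 2 mm, so I'm descending onto the bar and gripping.

```bash
python3 -m handwheel '[[[0.0876,0,-0.003,0.015,0],[0.0876,0,-0.005,0.045,0],[0.0876,0,-0.005,0.075,0],[0.0876,0,-0.005,0.100,0],[0.0876,0,-0.005,0.112,0],[0.0876,0,-0.005,0.117,0],[0.04,0,-0.005,0.117,0],[0.03,0,-0.005,0.117,0],[0.02,0,-0.005,0.117,0],[0.0,0,-0.005,0.117,0],[0.0,0,-0.005,0.117,0],[0.0,0,-0.005,0.117,0],[0.0,0,-0.005,0.117,0],[0.0,0,-0.005,0.117,0],[0.0,0,-0.005,0.117,0]]]' 45
```

```text
t: 3.22
eef_pos: [0.5522, -0.0036, 0.109]
ee_rot: [3.14, -0.001, -2.872]
force: [0.6, 0.1, -0.5]
width: 0.0332
```

```bash
python3 -m handwheel '[[[0,0,0,0,0],[0,0,0,0,0],[0,0,0,0,0],[0,0,0,0,0],[0,0,0,0,0],[0,0,0,0,0]]]' 45
python3 - <<'E'
from h import *
from station import arm,grab_frame
cv2.imwrite('pics/wrist2.png',grab_frame('wrist'));cv2.imwrite('pics/side2.png',grab_frame('side'))
E
```

```text
t: 3.72
eef_pos: [0.5543, -0.0029, 0.1091]
ee_rot: [3.14, 0.003, -2.871]
force: [7.3, 0.8, -6.2]
width: 0.0136
```

View pics/wrist2.png

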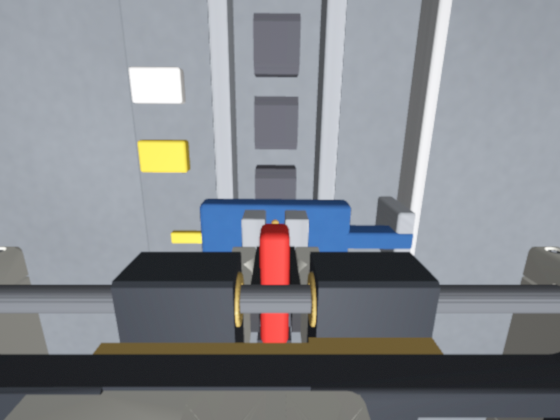

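View pics/side2.png

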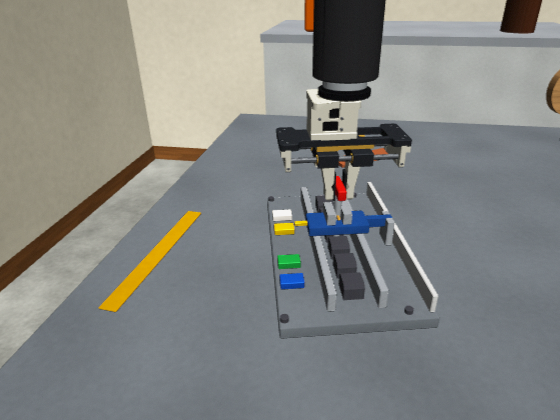

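The bar is gripped with a width of 13.6 mm, and it runs between the pads near (275,260). I'm lifting it.

```bash
python3 -m handwheel '[[[0,0,0,-0.004,0],[0,0,0,-0.008,0],[0,0,0,-0.012,0],[0,0,0,-0.016,0],[0,0,0,-0.020,0],[0,0,0,-0.020,0],[0,0,0,-0.020,0]]]' 45
python3 - <<'E'
from h import *
from station import arm,grab_frame
cv2.imwrite('pics/side3.png',cv2.resize(grab_frame('side')[120:300,230:450],None,fx=3,fy=3))
E
```

```text
t: 4.4
eef_pos: [0.5544, -0.0027, 0.1291]
ee_rot: [3.14, 0.003, -2.871]
force: [5.4, 1.1, -9.1]
width: 0.0136
```

View pics/side3.png

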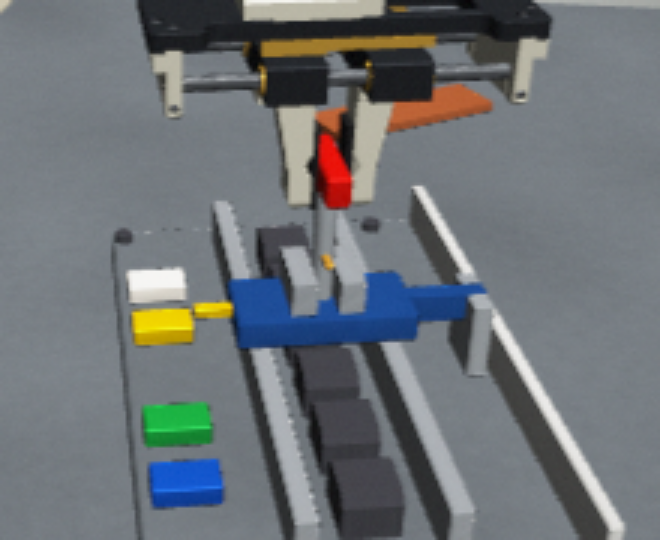

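The tee is up 20 mm, and the pull of about 9 N matches the spring. Next I'm twisting it 66° counter-clockwise.

```bash
python3 -m handwheel '[[[0,0,0,0,-3],[0,0,0,0,-8],[0,0,0,0,-14],[0,0,0,0,-20],[0,0,0,0,-26],[0,0,0,0,-32],[0,0,0,0,-38],[0,0,0,0,-44],[0,0,0,0,-50],[0,0,0,0,-56],[0,0,0,0,-62],[0,0,0,0,-66],[0,0,0,0,-66],[0,0,0,0,-66]]]' 45
python3 - <<'E'
from h import *
from station import arm,grab_frame
print(arm.get_state()['moment'])
cv2.imwrite('pics/side4.png',cv2.resize(grab_frame('side')[120:300,230:450],None,fx=3,fy=3))
cv2.imwrite('pics/scene4.png',cv2.resize(grab_frame('scene')[100:300,120:380],None,fx=3,fy=3))
E
```

```text
t: 5.62
eef_pos: [0.5564, -0.0017, 0.1293]
ee_rot: [-3.136, 0.004, -1.718]
force: [10.5, 3.4, -10.4]
width: 0.0138
[ 0.98188938 -2.96621829 -0.01039699]
```

View pics/side4.png

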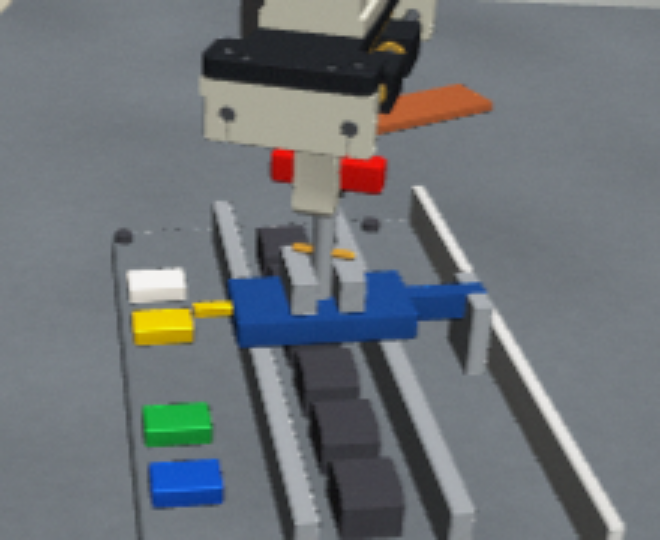

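View pics/scene4.png

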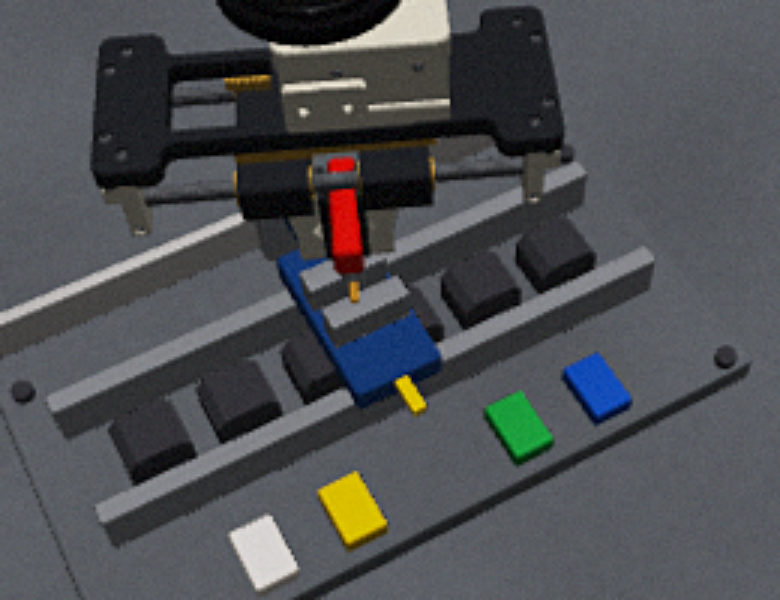

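The tee is at about 66°, and the orange cross pin now lies across the tops of the collar, at about (353,290) in the scene crop. I'm sliding it 50 mm along the rail toward the green clip, and easing off the side load.

```bash
python3 -m handwheel '[[[0,0,-0.001,0,0],[0,-0.003,0,0,0],[0,-0.007,0.0015,0,0],[0,-0.012,0.0035,0,0],[0,-0.017,0.0055,0,0],[0,-0.022,0.008,0,0],[0,-0.027,0.0105,0,0],[0,-0.032,0.013,0,0],[0,-0.037,0.015,0,0],[0,-0.041,0.017,0,0],[0,-0.044,0.0185,0,0],[0,-0.0457,0.019,0,0],[0,-0.0457,0.019,0,0],[0,-0.0457,0.019,0,0],[0,-0.0457,0.019,0,0]]]' 45
python3 - <<'E'
from h import *
from station import arm,grab_frame
cv2.imwrite('pics/side5.png',cv2.resize(grab_frame('side')[120:300,230:450],None,fx=3,fy=3))
cv2.imwrite('pics/scene5.png',cv2.resize(grab_frame('scene')[100:300,120:380],None,fx=3,fy=3))
E
```

```text
t: 6.97
eef_pos: [0.5442, 0.0464, 0.1293]
ee_rot: [-3.136, 0.005, -1.719]
force: [-0.1, 1.7, -8.9]
width: 0.0133
```

View pics/side5.png

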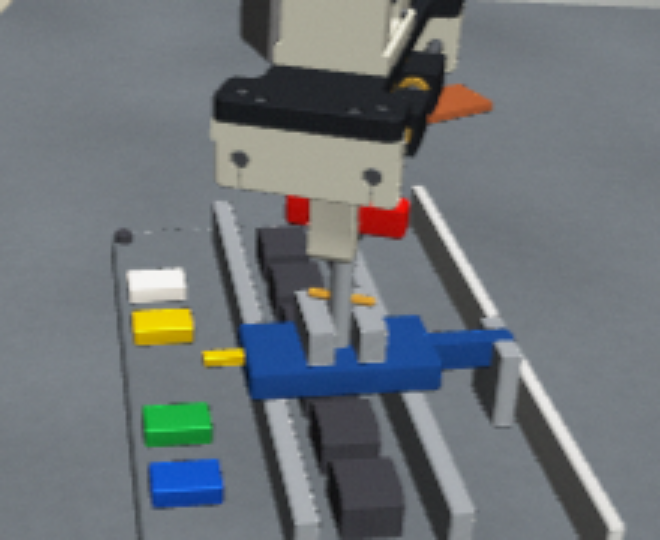

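View pics/scene5.png

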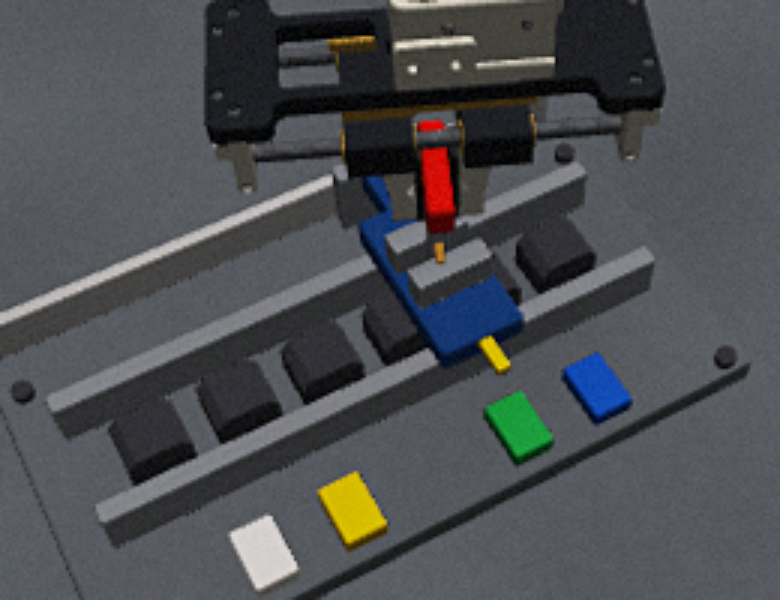

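The stop moved 49.6 mm along the rail with no side load, and the tee is still out and twisted. Its pointer at (494,355) in the scene crop lines up with the green clip. I computed about -3 mm from the clip's centre line, inside the 8 mm lead-in. Twisting back now.

```bash
python3 -m handwheel '[[[0,0,0,0,3],[0,0,0,0,8],[0,0,0,0,14],[0,0,0,0,20],[0,0,0,0,26],[0,0,0,0,32],[0,0,0,0,38],[0,0,0,0,44],[0,0,0,0,50],[0,0,0,0,56],[0,0,0,0,62],[0,0,0,0,66],[0,0,0,0,66],[0,0,0,0,66]]]' 45
```

```text
t: 8.23
eef_pos: [0.5423, 0.045, 0.1285]
ee_rot: [3.14, 0.003, -2.871]
force: [-4.5, -2.3, -9.4]
width: 0.0134
```

```bash
python3 -m handwheel '[[[0,0,0,0.004,0],[0,0,0,0.008,0],[0,0,0,0.012,0],[0,0,0,0.016,0],[0,0,0,0.0195,0],[0,0,0,0.0195,0],[0,0,0,0.0195,0],[0,0,0,0.0195,0]]]' 45
python3 - <<'E'
from h import *
from station import arm,grab_frame
cv2.imwrite('pics/side6.png',cv2.resize(grab_frame('side')[120:300,230:450],None,fx=3,fy=3))
E
```

```text
t: 8.9
eef_pos: [0.5423, 0.0449, 0.1091]
ee_rot: [3.14, 0.003, -2.871]
force: [-3.4, -1.6, -3.0]
width: 0.0135
```

View pics/side6.png

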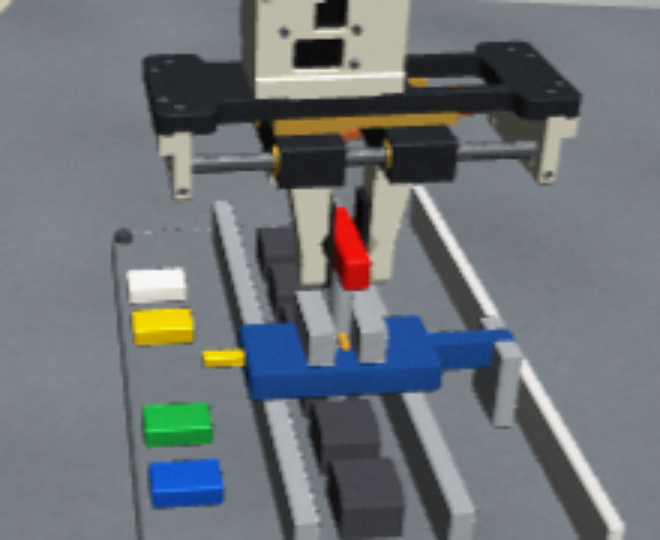

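The pin is down in the collar slot, at about (343,342) in the side crop. Before letting go, I'm triangulating the tee and the stop's pointer against the clip.

Run:
```python
from h import *
from station import arm,grab_frame
I0={n:cv2.imread(f'pics/{n}0.png') for n in('scene','side')}
I={n:grab_frame(n) for n in('scene','side')}
yx=np.array([-.267,.964])
def ptr(J):
    r=[]
    for n in J:
        b=[x for x in blobs(J[n],'yellow',20) if x[0]<80]; print(n,[(x[0],x[1].round(1)) for x in b]); r.append(ray(n,b[0][1]))
    return tri(r)
g=tri([ray(n,blobs(I0[n],'green')[0][1]) for n in I0])
for J in(I0,I):
    p=ptr(J); print(p.round(4),'along vs green',((p-g)[:2]@yx).round(4))
```

```text
scene [(49.0, array([256.8, 230.5]))]
side [(46.0, array([300.8, 223. ]))]
[0.6119 0.0157 0.0667] along vs green -0.0503
scene [(48.5, array([284.8, 217.4]))]
side [(52.0, array([304.5, 239. ]))]
[0.5992 0.0633 0.0666] along vs green -0.001
```

The pointer (z = 67 mm) went from -50.3 mm to -1.0 mm off the green clip. Now I'm releasing and retreating.

```bash
python3 -m handwheel '[[[0.0876,0,0,0,0],[0.0876,0,0,0,0],[0.0876,0,0,0,0],[0.0876,0,0,0,0],[0.0876,0,0,0,0],[0.0876,0,0,0,0],[0.0876,0,0,0,0],[0.0876,0,0,-0.005,0],[0.0876,0,0,-0.02,0],[0.0876,0,0,-0.045,0],[0.0876,0,0,-0.07,0],[0.0876,0,0,-0.095,0],[0.0876,0,0,-0.11,0],[0.0876,0,0,-0.115,0],[0.0876,0,0,-0.115,0]]]'
python3 - <<'E'
from h import *
from station import arm,grab_frame
s=arm.get_state(); I={n:grab_frame(n) for n in('scene','side','wrist')}
for n in I: cv2.imwrite(f'pics/{n}7.png',I[n])
g=tri([ray(n,blobs(cv2.imread(f'pics/{n}0.png'),'green')[0][1]) for n in('scene','side')])
for n in I:
    b=blobs(I[n],'red')
    print(n,[(x[0],x[1].round(1),x[2][2]) for x in b])
o=[ray(n,blobs(I[n],'red')[0][1],s) for n in('side','wrist')]; t=tri(o); print('tee',t.round(4),(t-g)[:2]@[-.267,.964])
w=plane(*o[1],.137); print(w.round(4),(w-g)[:2]@[-.267,.964])
E
```

```text
t: 10.3
eef_pos: [0.5428, 0.0449, 0.2258]
ee_rot: [3.14, 0.006, -2.871]
force: [-0.4, 0.1, -0.7]
width: 0.0878
scene [(241.0, array([265., 164.]), 66.03751373291016)]
side [(220.0, array([345.7, 202.4]), 73.73979187011719)]
wrist [(937.5, array([274.8, 214.3]), 90.0)]
tee [0.5406 0.0491 0.1292] 0.0009262053315243594
[0.5426 0.0467 0.137 ] -0.0019173963365014465
```

View pics/wrist7.png

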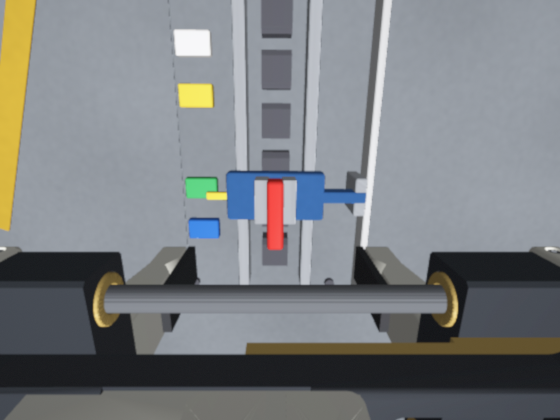

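View pics/side7.png

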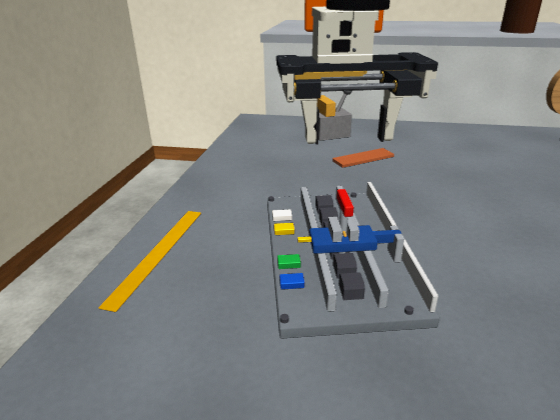

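The tee is at (275,214) in the wrist view, parallel to the rail, and the pointer sits beside the green clip. Triangulated height is 129 mm (128 when locked), it is 1–2 mm off the clip's centre line, and the gripper is clear. Handing in.

```bash
python3 -c "
from station import arm
print(arm.job_done())"
```

```text
the job is handed in; nothing more can be done
None
```

The stop is reset to the notch at the green clip, with the plunger home and the gripper clear. I handed the job in at about 10.5 s; no verdict is reported.

**What I did:** I gripped the tee and lifted it 20 mm against a spring pull of about 9 N. I twisted it 66° counter-clockwise and slid the stop 49.6 mm along the rail with the handle still twisted. Then I twisted it back, lowered it fully and let go.

**Last checks:**
- **Height:** the tee triangulates to 129 mm, against 128 mm when locked. It measured the same at the start, before I moved it.
- **Twist:** the bar is parallel to the rail again.
- **Position:** the estimates of the offset from the clip's centre line along the rail were -1.0 mm (stop pointer), +0.9 mm (tee, two views) and -1.9 mm (wrist view only). They disagree by about 3 mm, roughly the calibration error, and all are well inside the 10 mm limit.
- **Clearance:** the tool force reads near zero and the tool tip is at 0.226 m.

No check failed.

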